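# Push the flange ring through the sprung flap of the pass gate

## Robot

A 6-joint arm with a two-finger parallel gripper is mounted at the origin on a cart in front of the work surface, level with it; the furniture and walls round the work are solid. World frame = base frame: x ahead of the robot, y to its left, z up, the work surface at z = 0. Lengths are in m, angles in degrees, forces in N, time in s.
With the tool pointing down it reaches from about 0.325 to 0.85 m from the base axis. Payload 15.5 kg.
Tool frame: the origin (TCP) lies midway between the tips of the shut fingers; the grasp point (between the pads) lies 19 mm behind it; z points along the fingers, y is the line along which they close (so a half turn about z gives the same grasp; the last joint's range is limited). The gripper opens to 91 mm and grips with 3 to 60 N. Pads are 32 mm wide; open, the fingers measure 118 mm over their backs; the gripper's body (76 mm by 178 mm) begins 60 mm behind the grasp point.
Start: joints at [-76.862, 28.281, 77.091, -0, 74.628, -5.472], TCP at [0.199, -0.592, 0.214] pointing down, gripper open.
Joint ranges: [-166.48, 166.48], [-47.26, 123.95], [12.59, 153.08], [-70.14, 250.14], [6.76, 159.57], [-176.63, 176.63]. Speed limits (degrees/s): [108.29, 108.29, 147.25, 172.46, 172.46, 172.46].

## Interface

Orientations are given as a 3x3 rotation matrix whose columns are the frame's x, y, z axes.
In Python, from bench import ctrl gives the robot as it stands. The module is installed in compiled form; this text tells all that it offers. Calls block until the motion is done:
- ctrl.goto(position, orientation): joint-space move of the TCP to a pose.
- ctrl.move_l(position, vel=0.15, ori=None, contact_N=None): straight line of the TCP; ori=None keeps the orientation; vel is the mean speed in m/s. With contact_N (N) it stops when the force on the tool has changed by that much, and returns True; else False.
- ctrl.movej(angles): joint-space move.
- ctrl.command_gripper(opening): opening from 0.0 (shut) to 1.0 (fully open); the grip force is fixed at half the most; returns when the fingers have stopped.
- ctrl.sleep(seconds).
- ctrl.ik(position, orientation): joint angles nearest the present ones, or None.
- ctrl.read_camera(name): name is "side" or "top"; returns the picture (400x640x3 uint8, blue, green, red); there is no depth.
- ctrl.camera_params(name): a dict with "fx", "fy", "cx", "cy" (pixels), "pose" (4x4, takes a point from camera to world coordinates). Camera axes: x right, y up, looking along -z (the intrinsics and any distortion apply to the point x, -y, -z); pixel columns grow to the right and rows downward; lengths in m; the calibration is good to about 2 mm. A picture is of the moment at which its call begins. camera_params takes no time and is no camera call.
A pose or a line that the arm cannot do raises ctrl.MotionError and nothing moves.
- ctrl.sign_off(): hands the job in; it is judged then, once.
Readings, each from a call of its own:
- ctrl.current_t(): time.
- ctrl.current_q(): joint angles.
- ctrl.current_dq(): joint speeds.
- ctrl.current_effort(): joint torques, N m.
- ctrl.current_tool_pos(): TCP position.
- ctrl.current_eef_rot(): TCP orientation.
- ctrl.current_contact_force(): force on the tool from outside, world axes, zero at the start.
- ctrl.current_wrist_torque(): the same for the moment, N m.
- ctrl.current_grip_width(): opening from 0.0 (shut) to 1.0 (fully open).
- ctrl.current_grasp_force(): force on a finger pad.
Only numpy, scipy, OpenCV 4.12 (cv2) and the standard library are available. Lean on these libraries where they do the work, as an engineer would, in place of code of your own. Each camera call takes 0.05 s, during which the arm holds its last target. There are 200 camera calls.

## Task

In the two-lane pass gate on the tray cart, a steel flange ring waits in one lane and somebody has left a roll of yellow tape in the other. Push the ring along its lane, flat on the lane floor, through the sprung orange flap and far enough into the bay behind for the flap to swing fully shut again. Leave the tape roll where it lies.

Things in the scene. Friction and masses are not known exactly. Their poses are not given: they have to be found in the camera images.
- ring_centre (a point): Centre, 6 mm above the lane floor, of the loose steel flange ring to push: 67 x 67 mm square flange with a low round collar, 12 mm high, 0.16 kg, flat in one lane, within 10 degrees of square to it. Its bore cannot be entered; only the lowest few mm of its sides are upright, so push with fingertips 2 to 3 mm above the lane floor. Similar rings outside the gate are not wanted.
- tape_centre (a point): Centre, 9.5 mm above the lane floor, of the loose roll of yellow tape, 68 mm in diameter, 19 mm high, lying flat in the other lane. To be left there.
- pass_gate: Fixed grey gate, open above. Origin on the cart top, mid-way between the flaps; x along the lanes in the direction of passage, z up. Lane floor z 6 mm, walls to 36. Lanes 84 mm wide, middles at y +46 (left), -46; open to the robot at x -120. Flaps at x 0, bays behind, end stop x 212. Ring starts at x about -64, clears the flap's sweep with its centre beyond 120, touches the stop at 178.
- flap_left (a joint): Orange flap, 4 mm thick, z = 10 to 38 mm of the gate, across the left (+y) lane, on an upright hinge at the outer wall (x 0, y 93 mm), reaching to y 12 mm. Radians: 0 shut, up to 1.57 open, away from the robot into the bay; opens no other way. A light spring (5 to 20 N mm) shuts it within about half a second when nothing holds it.
- flap_right (a joint): The same flap, mirrored, across the right (-y) lane, hinged at the outer wall (x 0, y -93 mm). Radians: 0 shut, up to 1.57 open into the bay.
There are look-alikes about, which are no part of the job. Leave any blue or purple look-alike of the part that bears ring_centre alone.

How it is judged:
By the outcome, as a careful person would: the job done as asked, in the order asked, and still so for the second after the job is handed in, with the robot touching nothing.
It also fails if it takes over 35 s, if anything falls off the work surface, if the arm or the gripper's body presses on something with over 40 N, if the wrist force passes 120 N, or if a joint passes its speed limit or range.

## Working session

There is one attempt and no reset: what is moved stays moved. The work goes in short steps, each a Python script; the robot and the scene stay as the last script left them, time stands still between calls to the robot, and variables do not carry over. Pictures are saved under pics/ and viewed, at most 10 in all, crops included, and the job is handed in when it is done.

```bash
mkdir -p pics; python3 - <<'E'
from bench import ctrl
import cv2,numpy as np
for n in("side","top"):
    cv2.imwrite(f"pics/{n}0.png",ctrl.read_camera(n)); p=ctrl.camera_params(n); print(n,{k:(np.round(v,4).tolist() if k=='pose' else v) for k,v in p.items()})
E
```

```text
side {'fx': 507.5171092929756, 'fy': 507.5171092929756, 'cx': 318.74781226813985, 'cy': 204.22478971371197, 'pose': [[-0.6412, 0.4935, -0.5877, -0.0668], [-0.7673, -0.4238, 0.4813, 0.537], [-0.0115, 0.7595, 0.6504, 0.7446], [0.0, 0.0, 0.0, 1.0]]}
top {'fx': 428.994317287954, 'fy': 428.994317287954, 'cx': 315.3891470953869, 'cy': 196.27474425277532, 'pose': [[-0.0073, 0.9943, -0.1061, 0.4721], [-0.9996, -0.0102, -0.0263, -0.0054], [-0.0273, 0.1059, 0.994, 0.946], [0.0, 0.0, 0.0, 1.0]]}
```

View pics/side0.png

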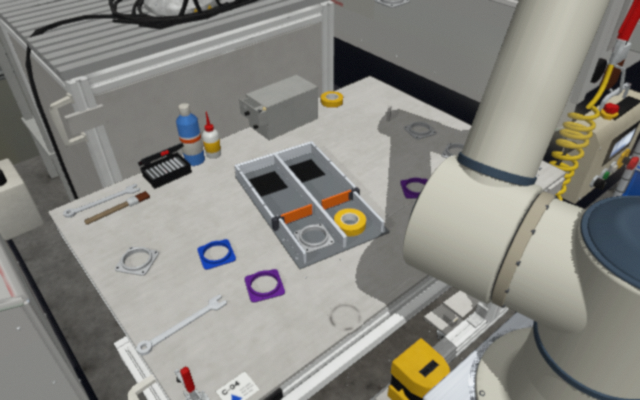

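View pics/top0.png

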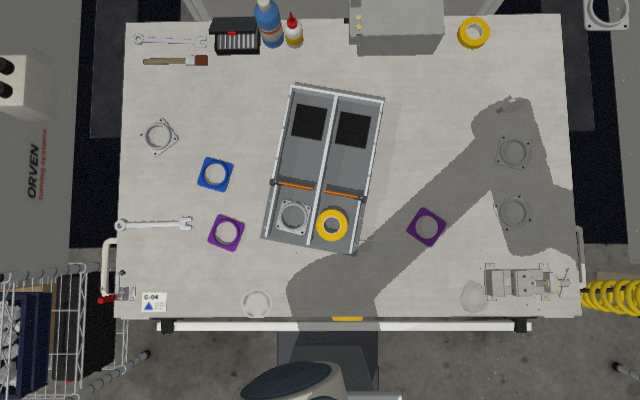

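The pictures show the ring in the left lane (top view at about (293,216), side view (314,236)) and the tape in the right lane (top (332,225)). I'll enlarge the gate.

```bash
python3 - <<'E'
import cv2,numpy as np
a=cv2.imread("pics/top0.png")[75:265,250:400]; b=cv2.imread("pics/side0.png")[135:275,225:395]
cv2.imwrite("pics/topc.png",cv2.resize(a,None,fx=3,fy=3,interpolation=cv2.INTER_CUBIC))
cv2.imwrite("pics/sidec.png",cv2.resize(b,None,fx=4,fy=4,interpolation=cv2.INTER_CUBIC))
E
```

```text
(no output)
```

View pics/topc.png

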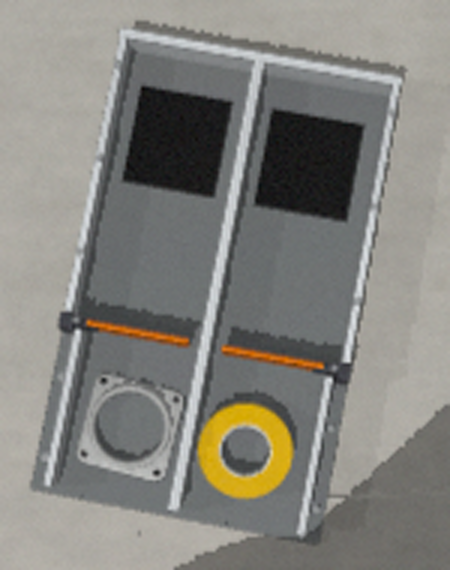

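View pics/sidec.png

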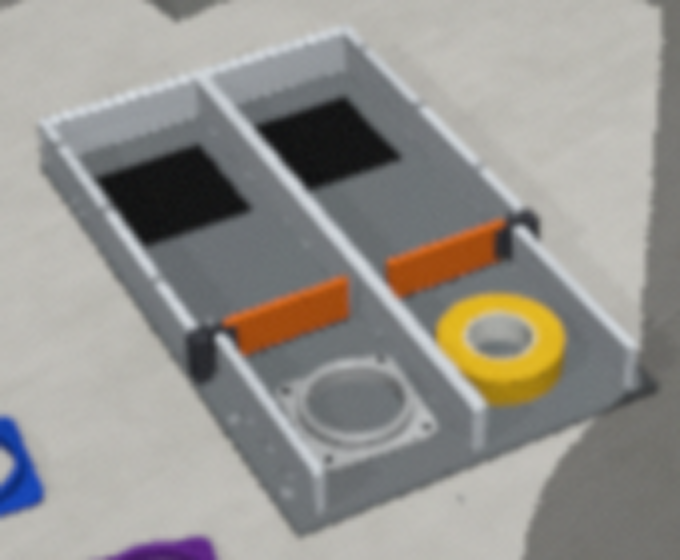

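The crops show the wall-top ends, both orange flaps shut, the ring's four flange holes (top crop about (104,380),(176,399),(155,472),(84,453)) and the tape at top crop (245,450). I'll triangulate them.

```bash
cat >h.py <<'E'
from bench import ctrl
import cv2,numpy as np
P={n:ctrl.camera_params(n) for n in("side","top")}
def ray(n,u,v):
    p=P[n];T=np.array(p["pose"]);d=T[:3,:3]@[(u-p["cx"])/p["fx"],-(v-p["cy"])/p["fy"],-1];return T[:3,3],d/np.linalg.norm(d)
def plane(n,u,v,z):
    o,d=ray(n,u,v);return o+d*(z-o[2])/d[2]
def tri(t,s):
    A=np.zeros((3,3));b=np.zeros(3);R=[ray("top",*t),ray("side",*s)]
    for o,d in R:
        M=np.eye(3)-np.outer(d,d);A+=M;b+=M@o
    x=np.linalg.solve(A,b);return x,max(np.linalg.norm(np.cross(x-o,d)) for o,d in R)
E
python3 - <<'E'
from h import *
ct=lambda p:(p[0]/3-.33+250,p[1]/3-.33+75)
cs=lambda p:(p[0]/4-.4+225,p[1]/4-.4+135)
D={'midnear':((175,507),(480,408)),'leftnear':((50,485),(319,470)),'rightnear':((303,533),(635,350)),
'farL':((122,32),(44,124)),'farM':((260,60),(205,78)),'farR':((400,74),(347,32)),
'h1':((104,380),(287,390)),'h2':((176,399),(380,358)),'h3':((155,472),(427,426)),'h4':((84,453),(330,457)),
'plateL':((33,488),(301,535)),'plateR':((315,542),(655,386)),}
for k,(a,b) in D.items():
    x,e=tri(ct(a),cs(b)); print(k,x.round(4),round(e,4), plane('top',*ct(a),.036).round(4)[:2], plane('top',*ct(a),.006 if k[0]!='h' else .012).round(4)[:2])
for n in("top","side"):
    im=cv2.imread(f"pics/{n}0.png");h=cv2.cvtColor(im,cv2.COLOR_BGR2HSV)
    m=cv2.inRange(h,(4,180,90),(15,255,255));
    k,l,s,c=cv2.connectedComponentsWithStats(m)
    for i in range(1,k):
        if s[i,4]>25:
            ys,xs=np.where(l==i);print(n,s[i],c[i])
            if n=="top":
                a=xs.argmin();b=xs.argmax()
                for j in(a,b):print(' end',xs[j],ys[j],plane(n,xs[j],ys[j],.038).round(4))
E
```

```text
midnear [0.468  0.0345 0.0311] 0.0011 [0.4688 0.0351] [0.4687 0.0364]
leftnear [0.4848 0.1236 0.0331] 0.0003 [0.4849 0.1234] [0.4853 0.1276]
rightnear [ 0.4488 -0.0559  0.0299] 0.0015 [ 0.4501 -0.0545] [ 0.4493 -0.0561]
farL [0.8147 0.0709 0.033 ] 0.0019 [0.815 0.072] [0.8263 0.0746]
farM [ 0.792  -0.0304  0.0319] 0.0022 [ 0.7921 -0.0287] [ 0.8027 -0.0295]
farR [ 0.7815 -0.1332  0.0258] 0.0026 [ 0.7799 -0.1301] [ 0.7901 -0.1342]
h1 [0.5606 0.0868 0.009 ] 0.0014 [0.559  0.0852] [0.5613 0.0876]
h2 [0.5464 0.0344 0.0101] 0.0009 [0.545  0.0339] [0.5469 0.035 ]
h3 [0.4927 0.0493 0.0095] 0.0019 [0.4935 0.0491] [0.494  0.0505]
h4 [0.5072 0.1012 0.01  ] 0.0016 [0.5073 0.0993] [0.5082 0.1021]
plateL [4.822e-01 1.398e-01 4.000e-04] 0.0015 [0.4829 0.1354] [0.4832 0.1401]
plateR [ 0.4416 -0.066   0.0032] 0.0016 [ 0.4438 -0.0628] [ 0.4428 -0.0647]
top [264  23  17  11  31] [272.4516129   30.48387097]
 end 264 32 [0.9382 0.1305 0.038 ]
 end 280 23 [0.9584 0.0948 0.038 ]
top [279 182  34   8  74] [295.7972973  185.54054054]
 end 279 183 [0.5984 0.0964 0.038 ]
 end 312 188 [0.5868 0.0258 0.038 ]
top [324 190  34   8  76] [340.03947368 193.77631579]
 end 324 191 [5.801e-01 3.000e-04 3.800e-02]
 end 357 196 [ 0.5687 -0.0697  0.038 ]
side [181 137  19   6  40] [190.55 140.25]
side [322 191  28  18 243] [335.32921811 199.59259259]
side [282 205  30  18 267] [297.4906367  213.52434457]
```

```bash
cat >>h.py <<'E'
a=np.radians(-11.1);ex=np.array([np.cos(a),np.sin(a),0]);ey=np.array([-np.sin(a),np.cos(a),0])
O=np.array([.5862,.0121,0])
def G(x,y,z):return O+ex*x+ey*y+[0,0,z]
R=np.column_stack([ex,-ey,[0,0,-1.]]);R2=np.column_stack([-ex,ey,[0,0,-1.]])
def snap(n,f,box=None,k=1):
    im=ctrl.read_camera(n)
    if box:im=im[box[1]:box[3],box[0]:box[2]]
    cv2.imwrite("pics/"+f,cv2.resize(im,None,fx=k,fy=k,interpolation=cv2.INTER_CUBIC))
E
python3 - <<'E'
from h import *
q=ctrl.current_q();c=[(r,ctrl.ik(G(-.131,.045,.12),r)) for r in(R,R2)]
print([np.round(x[1],1) if x[1] is not None else None for x in c])
r=min((x for x in c if x[1] is not None),key=lambda x:abs(np.array(x[1])-q).max())[0]
ctrl.command_gripper(.264)
ctrl.goto(G(-.131,.045,.12),r)
ctrl.move_l(G(-.131,.045,.03),.1)
hit=ctrl.move_l(G(-.131,.045,.002),.015,contact_N=3)
p=ctrl.current_tool_pos();print(hit,p,ctrl.current_contact_force(),ctrl.current_grip_width(),ctrl.current_t())
p=np.array(p);p[2]+=.0025;ctrl.move_l(p,.02);print(ctrl.current_tool_pos(),ctrl.current_contact_force())
snap("side","s1.png",(225,135,395,275),4)
E
```

```text
[array([  2.7,  23.7, 104.4,  -0. ,  51.8, 103.8]), array([  2.7,  23.7, 104.4,  -0. ,  51.8, -76.2])]
True [0.46635566 0.08147225 0.00622803] [-1.44048265  0.25890155  9.18549934] 0.26490119668573964 6.25
[0.46643485 0.08147351 0.00879067] [ 0.59442657 -0.46017758  0.23456607]
```

View pics/s1.png

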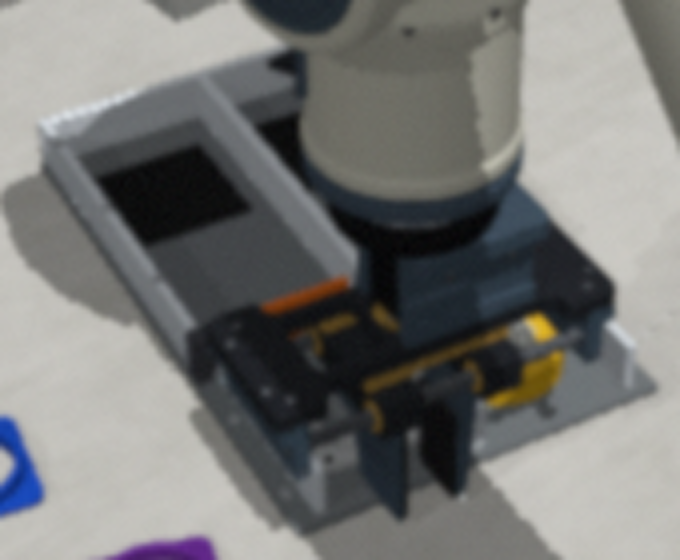

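The picture shows the two fingers at the mouth of the left lane (tips near (400,505) and (460,490)), clear of both walls. The floor contact at z = 6.2 mm agrees with the text. Next is the push, with a force guard.

```bash
python3 - <<'E'
from h import *
z=.0088
for x in(-.06,0,.05,.093):
    h=ctrl.move_l(G(x,.0455,z),.07,contact_N=12)
    print(x,h,np.round(ctrl.current_tool_pos(),4),np.round(ctrl.current_contact_force(),2),ctrl.current_t())
    if h:break
snap("side","s2.png",(225,135,395,275),4)
E
```

```text
-0.06 False [0.536  0.0683 0.0089] [-0.83 -0.18 -0.45] 7.7583
0 False [0.5947 0.0568 0.0088] [-0.51  0.46 -0.45] 8.7667
0.05 False [0.6436 0.0472 0.0087] [0.34 0.1  0.08] 9.6333
0.093 False [0.6859 0.0389 0.0087] [ 0.09 -0.58 -1.05] 10.4
```

View pics/s2.png

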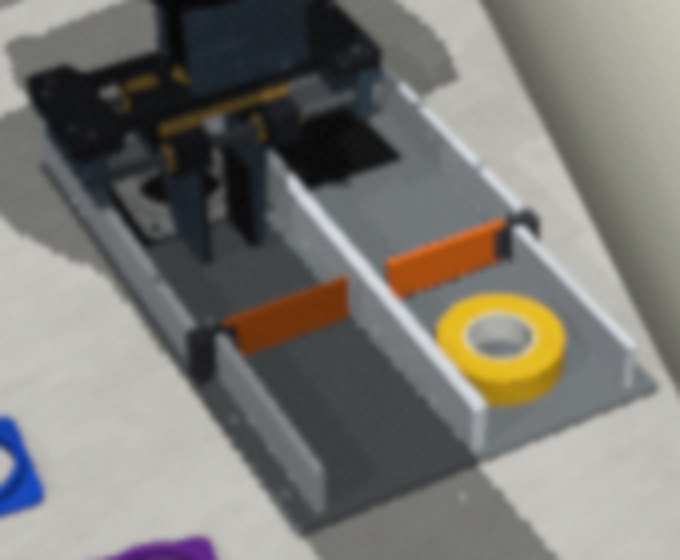

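The flap is shut again (orange, around (290,315)), the ring lies flat in front of the fingers at about (165,200), and the tape hasn't moved. I'll back off a little, lift and check.

```bash
python3 - <<'E'
from h import *
ctrl.move_l(G(.08,.0455,.0095),.05)
ctrl.move_l(G(.08,.0455,.15),.12)
ctrl.goto(G(-.12,-.25,.22),ctrl.current_eef_rot())
print(ctrl.current_t(),ctrl.current_tool_pos())
snap("top","t3.png",(250,75,400,265),3)
E
```

```text
13.5417 [ 0.42107979 -0.20988742  0.21986357]
```

View pics/t3.png

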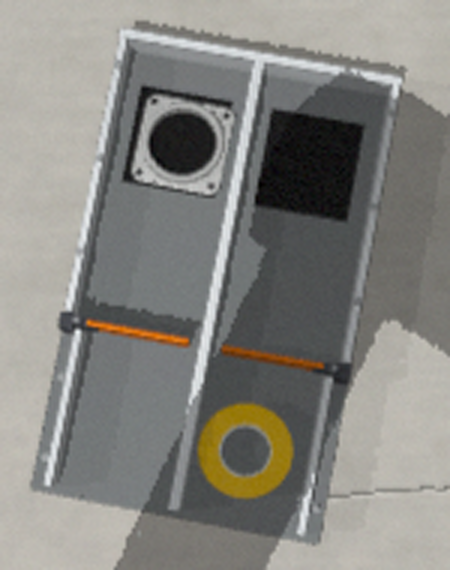

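The top view shows the ring square and flat in the left bay at about (185,143). Both flaps are shut, at (137,332) and (272,357), and the tape is still at (245,450). The robot is clear, so I'll hand in.

```bash
python3 -c "
from h import *
print(plane('top',185/3+249.67,143/3+74.67,.012)); print(ctrl.sign_off())"
```

```text
[0.73781848 0.02720998 0.012     ]
the job is handed in; nothing more can be done
None
```

I handed the job in: the ring is flat in the left bay, about 146 mm beyond the flap, with the flap fully shut behind it and the tape roll where it was.

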